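Put a handlebar stem away in a push-latch parts drawer

ROBOT

A 7-joint arm with a two-finger parallel gripper is mounted at the origin on the work surface. World frame = base frame: x ahead of the robot, y to its left, z up, the work surface at z = 0. Lengths are in m, angles in rad, forces in N, time in s.
With the tool pointing down it reaches from about 0.35 to 0.9 m from the base axis. Payload 8.1 kg.
Tool frame: the origin (TCP) lies midway between the tips of the shut fingers; the grasp point (between the pads) lies env.grip_point_offset behind it (env.grip_point_offset is the distance from the TCP to the grasp point, in m); z points along the fingers, y is the line along which they close (so a half turn about z gives the same grasp; the last joint's range is limited). The gripper opens to 92 mm and grips with 3 to 60 N. Pads are 19 mm wide; open, the fingers measure 130 mm over their backs; the gripper's body (75 mm by 190 mm) begins 47 mm behind the grasp point.
Start: joints at [-1.236, 0.434, 0.025, 1.573, -0.012, 1.134, -0.075], TCP at [0.265, 0.566, 0.227] pointing down, gripper open.
Joint ranges: [-2.62, 2.62], [-0.44, 2.09], [-1.27, 1.32], [0.08, 2.57], [-1.32, 4.46], [0.12, 2], [-2.74, 2.74]. Speed limits (rad/s): [2.22, 2.22, 3.01, 3.01, 3.14, 3.14, 3.14].

INTERFACE

Orientations are given as a unit quaternion [w, x, y, z].
In Python, from cell import sensors, snapshot, env gives the robot as it stands.
- The arm moves only by the tool play_rows, never from a script. Its argument "moves" is one flat list of numbers, 5 for each row, row after row: the opening in per cent of the stroke, from 0 (shut) to 100 (fully open), then the shift along the tool's x, y, z in cm, then the turn about the tool's z in rad. A call has 1 to 10 rows; each row shifts and turns the commanded pose from where the row before left it, along the tool's axes as they then stand; what a row does not reach is not made up. A row lasts 1/12 s, in which the tool goes at most 41.7 mm and 7.16 degrees, less where a joint would pass 70% of its speed; a pose out of reach is approached as far as the arm can. A call is refused whole if a number of a shift passes 4.17 or a number of a turn 0.125, either way. A call with a gripper value outside its range is refused whole. The fingers move at their own pace and stop on an object; "newtons" is the grip in N (left out, the last holds). Time passes only in rows, so rows that do not move let the fingers close. It gives the time, the measured TCP pose, the force, the opening and the grip force at its end, in the units of the state.
- sensors.state(): the state, without advancing time (a new reading comes with each control period).
- snapshot(name): name is "side" or "top"; returns a dict with "color" (400x640x3 uint8, blue, green, red), "camera_matrix" (3x3 intrinsics, pixels), "world_from_camera" (4x4, takes a point from camera to world coordinates). Camera axes: x right, y up, looking along -z (the intrinsics and any distortion apply to the point x, -y, -z); pixel columns grow to the right and rows downward; lengths in m; the calibration is good to about 2 mm. A picture is of the moment at which its call begins. There is no depth.
- env.sign_off(): hands the job in; it is judged then, once.
The state is a dict: "clock": time; "joint_positions": joint angles; "joint_vel": joint speeds; "effort": joint torques, N m; "ee_pos": TCP position; "tool_rot": TCP orientation; "force": force on the tool from outside, world axes, zero at the start; "wrist_torque": the same for the moment, N m; "width": finger opening in m; "gripper_force": force on a finger pad.
Only numpy, scipy, OpenCV 4.12 (cv2) and the standard library are available. Lean on these libraries where they do the work, as an engineer would, in place of code of your own. Each camera call takes 0.05 s, during which the arm holds its last target. There are 200 camera calls.

TASK

Put the longer of the two handlebar stems away in the top drawer of the blue parts unit with the full-width drawer fronts: press the drawer front in until it clicks so that it springs ajar, pull it further out, lay the stem flat inside, and push the drawer home until it latches again and stays shut. Press by feel, the latch breaks under a hard shove (more than about 25 N), and leave everything else where it is.

Things in the scene. Friction and masses are not known exactly. Their poses are not given: they have to be found in the camera images.
- cabinet: the push-latch parts unit, fixed: blue box 250 mm deep (x), 160 wide (y), 165 high, plain flat top, two full-width translucent drawer fronts one above the other (its neighbour has two narrow drawers to a row and a rimmed tray on top). Origin at the centre of its underside; its front faces its own -x, 125 mm from the origin. Only the top drawer moves; the lower front is fixed.
- drawer (a joint): travel of the top drawer in m: 0 latched shut, grows as it slides out along the cabinet's -x, at most 0.15; below 0 while pressed in past its latched place. Press the shut front in to a firm stop and let go: a plunger throws the drawer out some 45 mm. To shut it, push it from 40 mm out or more past 0 to the firm stop and let go: it returns to 0 and stays. It stays wherever it is left further out.
- drawer_lip (a point): centre of the flat outer face of the top drawer's grip lip, which moves with the drawer: a block 22 mm thick (x), 110 wide (y), 32 high, its top edge 16 mm above this point; axes as the cabinet's, x pointing into the cabinet. Shut, it stands 32 mm proud of the box. The cabinet's top is 20 mm above the lip's top edge. Behind the lip the drawn-out drawer is open from above.
- lip_top (a point): middle of the top edge of the lip's outer face, 16 mm above point drawer_lip; moves with the drawer. Feel of the latch: the firm stop lies inside the latched place, at least 8 mm and always before the lip's face is level with the box; how deep differs each time and is found only by touch. The plunger pushes out with 3 to 6 N over the last 45 mm and the runners drag with about 1.5 N, so a push takes up to 8 N before the stop.
- drawer_in (a point): centre of the top drawer's inner floor, moves with the drawer, axes as the cabinet's. Inside 182 mm long (x) by 120 wide (y), side walls 3 mm thick, 50 high. This point lies 92 mm behind the front's inner face, 114 mm behind and 34 mm below point drawer_lip. With the drawer out by q, only the first q + 10 mm of the length behind the front is open from above.
- long_stem_mid (a point): centre of the longer loose aluminium handlebar stem, 115 mm long along its x, 40 high, about 0.2 kg: an upright round clamp 38 mm across centred 38 mm to -x, a level round clamp (40 across, 40 wide) centred 38 mm to +x, between them a straight bar 30 mm wide (y), 28 high, 36 long, to be gripped across. Point half-way up, 20 mm above what it lies on.
- short_stem_mid (a point): centre of the shorter stem, the same make, 79 mm long; to be left alone. Point half-way up.
- narrow_unit: neighbouring blue parts unit of the same outer size with two narrow drawers to a row and a rimmed black tray with washers for a top (8 mm rim), fixed and not to be used; origin at the centre of its underside, its lips also stand 22 mm proud
- oil_bottle: upright white bottle, 52 mm across, 150 high, loose; origin at the centre of its underside
- hub: steel wheel hub standing on its end, 58 mm across, 98 high, loose; origin at the centre of its underside
- pedal: black flat pedal lying flat, 95 by 92 mm with a 25 mm spindle end, 22 high, loose; origin at the centre of its underside
- spanner: spanner lying flat, 170 mm long along its x, loose; origin under its middle
- mug: small white mug, 76 mm across, 70 high, loose; origin at the centre of its underside
There are look-alikes about, which are no part of the job. What is shaped like the part that bears long_stem_mid but pink is not meant.

How it is judged:
By the outcome, as a careful person would: the job done as asked, in the order asked, and still so for the second after the job is handed in, with the robot touching nothing.
It also fails if it takes over 72 s, if anything falls off the work surface, if the arm or the gripper's body presses on something with over 40 N, if the wrist force passes 120 N, or if a joint passes its speed limit or range.

## Working session

There is one attempt and no reset: what is moved stays moved. The work goes in short steps, Python scripts to look and compute and a tool call to move; the robot and the scene stay as the last step left them, time stands still between calls to the robot, and variables do not carry over. Pictures are saved under pics/ and viewed, at most 13 in all, crops included, and the job is handed in when it is done.

Besides the shell and the picture viewer there is one more tool, called after "Call:" by a JSON object that holds its "method" and its "body", one argument or row to a line. play_rows: Moves the arm, as the interface text tells. Its arguments: {"type":"object","properties":{"moves":{"type":"array"},"newtons":{"type":"number"}},"required":["moves"]}

```bash
ls; mkdir -p pics; cat > h.py <<'E'
import numpy as np,cv2
from cell import sensors,snapshot,env
def ray(s,u,v):
    K=np.array(s["camera_matrix"]);T=np.array(s["world_from_camera"])
    d=np.linalg.solve(K,[u,v,1.]);d=T[:3,:3]@np.array([d[0],-d[1],-d[2]])
    return T[:3,3],d
def onz(s,u,v,z):
    o,d=ray(s,u,v);return o+d*(z-o[2])/d[2]
def px(s,p):
    K=np.array(s["camera_matrix"]);T=np.array(s["world_from_camera"])
    c=T[:3,:3].T@(np.array(p)-T[:3,3]);q=K@[c[0],-c[1],-c[2]];return q[:2]/q[2]
E
python3 - <<'E'
from h import *
for n in("top","side"):
    s=snapshot(n);cv2.imwrite(f"pics/{n}0.png",s["color"]);print(n,s["camera_matrix"],s["world_from_camera"],s.keys())
print(sensors.state(),env.grip_point_offset)
E
```

```text
pics
top [[406.43295385   0.         317.39739395]
 [  0.         406.43295385 198.60026845]
 [  0.           0.           1.        ]] [[-0.05786481  0.96955453 -0.23794049  0.2954381 ]
 [-0.99828223 -0.05838627  0.00486145  0.05490238]
 [-0.00917902  0.23781307  0.97126757  1.19209766]
 [ 0.          0.          0.          1.        ]] dict_keys(['color', 'camera_matrix', 'world_from_camera'])
side [[373.57236313   0.         319.23824852]
 [  0.         373.57236313 204.20548167]
 [  0.           0.           1.        ]] [[ 0.85028445  0.27806956 -0.44687098  0.0747757 ]
 [-0.52581827  0.41160467 -0.74437675 -0.70237624]
 [-0.02305434  0.8679049   0.49619511  0.63883221]
 [ 0.          0.          0.          1.        ]] dict_keys(['color', 'camera_matrix', 'world_from_camera'])
{'clock': 0.1, 'joint_positions': array([-1.23563006,  0.43515517,  0.02499691,  1.57399749, -0.01159443,
        1.13399966, -0.07511203]), 'joint_vel': array([ 1.32477844e-03, -2.17272754e-03,  9.86828775e-05, -2.56903504e-03,
       -3.97222476e-05, -7.39722158e-04, -2.00013670e-03]), 'effort': array([ 3.36213088e-03, -6.69124961e+01,  9.87906530e-01, -3.15141106e+01,
       -6.05852623e-02,  3.74337821e-02,  3.64551533e-05]), 'ee_pos': array([0.26481749, 0.56562235, 0.2260259 ]), 'tool_rot': array([-8.26812204e-05,  2.17188359e-01,  9.76129457e-01, -7.02514322e-04]), 'force': array([-0.03258937, -0.51076614, -0.81574765]), 'wrist_torque': array([-0.02837957,  0.06323391, -0.01911992]), 'gripper_force': 0.0, 'width': 0.09186777208110893} 0.0188
```

View pics/top0.png

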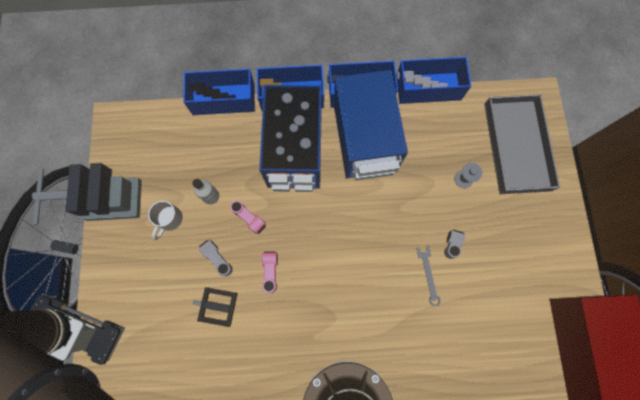

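View pics/side0.png

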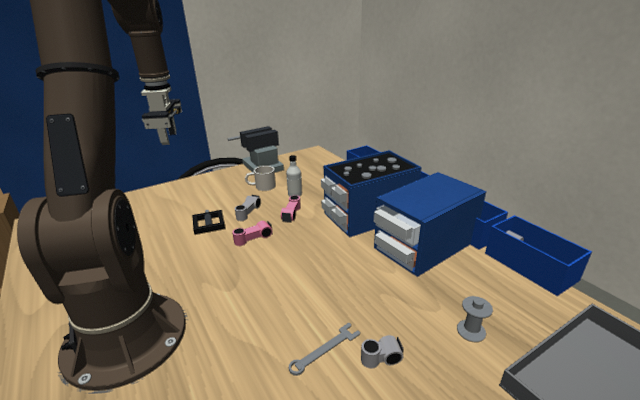

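The top view shows two grey stems: one at (215,257), about 40 px long, and a shorter one at (455,243). The two pink ones at (248,217) and (270,271) are decoys. The longer grey stem at (215,257) fits the description. The plain-topped unit with full-width fronts is at (370,120), with its lip at (378,165). Next I confirm with a crop and measure.

```bash
python3 - <<'E'
from h import *
s=snapshot("top");im=s["color"]
a=cv2.resize(im[225:290,180:285],None,fx=5,fy=5,interpolation=cv2.INTER_CUBIC)
b=cv2.resize(im[140:185,330:420],None,fx=5,fy=5,interpolation=cv2.INTER_CUBIC)
c=np.zeros((a.shape[0]+b.shape[0],525,3),np.uint8);c[:a.shape[0],:a.shape[1]]=a;c[a.shape[0]:,:b.shape[1]]=b
cv2.imwrite("pics/crop1.png",c)
hsv=cv2.cvtColor(im,cv2.COLOR_BGR2HSV)
# grey stems
for nm,(x0,y0,x1,y1) in dict(long=(190,230,240,285),short=(440,222,475,265)).items():
    m=np.zeros(im.shape[:2],np.uint8);r=hsv[y0:y1,x0:x1]
    m[y0:y1,x0:x1]=((r[...,1]<70)).astype(np.uint8)*255
    cs,_=cv2.findContours(m,0,2);k=max(cs,key=cv2.contourArea)
    (cx,cy),wh,an=cv2.minAreaRect(k);bx=cv2.boxPoints(((cx,cy),wh,an))
    print(nm,cx,cy,wh,an);P=np.array([onz(s,*q,.025) for q in bx]);print(P.round(3),P.mean(0).round(3),np.linalg.norm(P[0]-P[1]),np.linalg.norm(P[1]-P[2]))
# blue top
r=((hsv[...,0]>100)&(hsv[...,0]<125)&(hsv[...,1]>150)).astype(np.uint8)*255
r[:,:328]=0;r[:,410:]=0;r[:60]=0;r[190:]=0
print([ (tuple(hsv[y,x])) for x,y in((370,120),(345,140),(402,150),(365,75))])
# lip : bright low-sat
w=np.zeros_like(r);w[150:182,340:412]=((hsv[150:182,340:412,1]<60)&(hsv[150:182,340:412,2]>120))*255
cs,_=cv2.findContours(w,0,2)
k=max(cs,key=cv2.contourArea);R=cv2.minAreaRect(k);bx=cv2.boxPoints(R);print("lip",R,bx)
for z in(.145,.129,.113):print(z,[onz(s,*q,z).round(3) for q in bx])
E
```

```text
long 215.9180145263672 258.4016418457031 (40.9718017578125, 16.004610061645508) 50.19442367553711
[[0.457 0.405 0.025]
 [0.484 0.369 0.025]
 [0.39  0.294 0.025]
 [0.363 0.329 0.025]] [0.423 0.349 0.025] 0.04480063065487373 0.1207628716732552
short 454.5294494628906 244.3823699951172 (16.734956741333008, 28.619203567504883) 14.03624439239502
[[ 0.391 -0.298  0.025]
 [ 0.469 -0.329  0.025]
 [ 0.455 -0.374  0.025]
 [ 0.377 -0.343  0.025]] [ 0.423 -0.336  0.025] 0.08405645009134748 0.04734976776274307
[(np.uint8(108), np.uint8(181), np.uint8(124)), (np.uint8(109), np.uint8(145), np.uint8(88)), (np.uint8(110), np.uint8(153), np.uint8(132)), (np.uint8(110), np.uint8(167), np.uint8(130))]
lip ((377.1736145019531, 166.8192596435547), (18.367996215820312, 49.02480697631836), 82.50414276123047) [[351.6726  160.9115 ]
 [400.27844 154.51599]
 [402.67462 172.72702]
 [354.0688  179.12253]]
0.145 [array([ 0.651, -0.049,  0.145]), array([ 0.662, -0.182,  0.145]), array([ 0.61 , -0.183,  0.145]), array([ 0.6  , -0.052,  0.145])]
0.129 [array([ 0.657, -0.051,  0.129]), array([ 0.667, -0.186,  0.129]), array([ 0.614, -0.187,  0.129]), array([ 0.604, -0.053,  0.129])]
0.113 [array([ 0.662, -0.052,  0.113]), array([ 0.673, -0.19 ,  0.113]), array([ 0.619, -0.191,  0.113]), array([ 0.609, -0.055,  0.113])]
```

View pics/crop1.png

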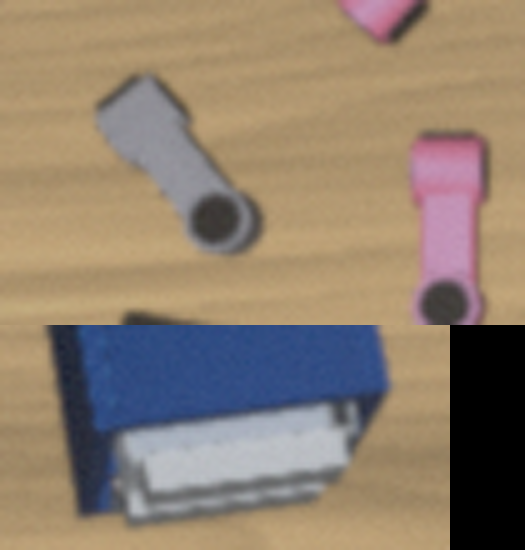

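The crop confirms it: the long grey stem has its upright clamp hole at about (223,269) and its level clamp at about (209,248). The top-front edge of the cabinet runs from (349,161) to (408,152), with the lip below it. Now the geometry.

```bash
python3 - <<'E'
from h import *
s=snapshot("top");t=snapshot("side")
im=t["color"];cv2.imwrite("pics/crop2.png",cv2.resize(im[165:280,355:495],None,fx=5,fy=5,interpolation=cv2.INTER_CUBIC))
A=onz(s,349,161.4,.165);B=onz(s,407.6,152.4,.165);print(A,B,np.linalg.norm(A-B))
yaw=np.arctan2(*( (A-B)[[1,0]]))-np.pi/2;print("cab yaw",yaw)
x=np.array([np.cos(yaw),np.sin(yaw),0]);y=np.array([-np.sin(yaw),np.cos(yaw),0])
fc=(A+B)/2;lt=fc-.032*x;lt[2]=.145
print("front c",fc,"lip_top",lt)
for n,p in dict(A=A,B=B,Ab=A+.25*x,Bb=B+.25*x,l0=lt+.055*y,l1=lt-.055*y).items():print(n,px(s,p).round(1),px(t,p).round(1))
u=onz(s,223.4,268.6,.04);v=onz(s,208.6,248,.032);d=u-v
print("stem",u,v,"len(76)",np.linalg.norm(d[:2]),"mid",(u+v)/2,"axis +x from upright to level",np.arctan2(*-d[[1,0]]))
E
```

```text
[ 0.64368955 -0.0400318   0.165     ] [ 0.65938843 -0.1980583   0.165     ] 0.15880437655860893
cab yaw 0.0990184770284881
front c [ 0.65153899 -0.11904505  0.165     ] lip_top [ 0.61969573 -0.12220847  0.145     ]
A [349.  161.4] [374.9 196.8]
B [407.6 152.4] [423.3 221.8]
Ab [333.4  77.8] [435.1 171. ]
Bb [389.1  69.6] [483.9 189.9]
l0 [359.5 173.6] [372.3 210.9]
l1 [399.7 167.4] [405.2 229.3]
stem [0.39163101 0.32415907 0.04      ] [0.45309141 0.36822239 0.032     ] len(76) 0.07562378302420869 mid [0.42236121 0.34619073 0.036     ] axis +x from upright to level 0.6220036607706159
```

View pics/crop2.png

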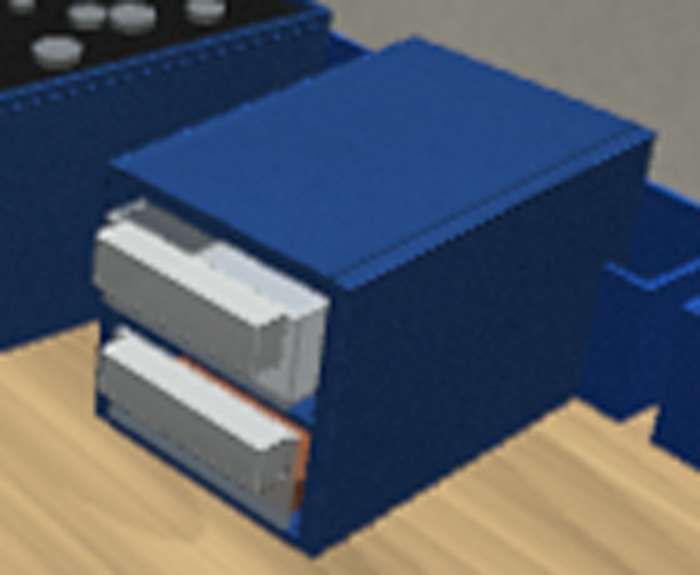

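Both views agree within 2-4 mm: cabinet yaw is about 0.099 and the lip top is at (0.620,-0.122,0.145). The longer stem is centred at (0.422,0.346) with its axis at 0.622 rad. I'll align the tool with the cabinet, shut the fingers, and move in front of the lip.

Call:
{"method": "play_rows", "body": {
  "moves": [0,0,0,0,-0.1074,0,0,0,0,-0.1074,0,0,0,0,-0.1074,0,0,0,0,-0.1074,0,0,0,0,-0.1074,0,-1.175,-3.6,0,0,0,-1.175,-3.6,0,0,0,-1.175,-3.6,0,0,0,-1.175,-3.6,0,0,0,-1.175,-3.6,0,0],
  "newtons": 20
}}

```text
clock: 1.08
ee_pos: [0.3417, 0.391, 0.2267]
tool_rot: [0.0, -0.05, 0.999, 0.0]
force: [0.9, 0.1, 0.6]
width: 0.0299
gripper_force: 0.0
```

Call:
{"method": "play_rows", "body": {
  "moves": [0,-1.175,-3.6,0,0,0,-1.175,-3.6,0,0,0,-1.175,-3.6,0,0,0,-1.175,-3.6,0,0,0,-1.175,-3.6,0,0,0,-1.175,-3.6,0,0,0,-1.175,-3.6,0,0,0,-1.175,-3.6,0,0,0,-1.175,-3.6,0,0,0,-1.175,-3.6,0,0]
}}

```text
clock: 1.92
ee_pos: [0.4942, 0.0443, 0.2269]
tool_rot: [0.0, -0.05, 0.999, 0.0]
force: [0.4, 0.5, -0.9]
width: 0.0007
gripper_force: 0.0
```

```bash
cat >> h.py <<'E'
from scipy.spatial.transform import Rotation as Rn
CY=0.099;CX=np.array([np.cos(CY),np.sin(CY),0]);CYV=np.array([-np.sin(CY),np.cos(CY),0]);LT=np.array([.6197,-.1222,.145])
def tool(): 
    st=sensors.state();q=st["tool_rot"];return st,Rn.from_quat([q[1],q[2],q[3],q[0]]).as_matrix()
def to(p,yaw=None):
    st,R=tool();a=np.arctan2(R[1,0],R[0,0])
    if yaw is not None:
        dy=(yaw-a+np.pi/2)%np.pi-np.pi/2
        print("turn(tool z)",round(-dy,4));R=Rn.from_rotvec([0,0,dy]).as_matrix()@R
    print("t",round(st["clock"],2),"pos",st["ee_pos"].round(4),"yaw",round(a,4),"q",st["joint_positions"].round(2),"F",st["force"].round(1),"w",round(st["width"],4),round(st["gripper_force"],1))
    print("tool shift cm (after turn)",(R.T@(np.array(p)-st["ee_pos"])*100).round(2))
E
python3 -c "
from h import *
p=LT-.05*CX;p[2]=.12;to(p,CY)"
```

```text
turn(tool z) 0.0003
t 1.92 pos [0.4942 0.0443 0.2269] yaw -3.0423 q [-0.34  0.22  0.17  1.89 -0.04  1.03  1.52] F [ 0.4  0.5 -0.9] w 0.0007 0.0
tool shift cm (after turn) [ -5.84 -17.81  10.69]
```

Call:
{"method": "play_rows", "body": {
  "moves": [0,-1.17,-3.56,0,0,0,-1.17,-3.56,0,0,0,-1.17,-3.56,0,0,0,-1.17,-3.56,0,0,0,-1.17,-3.56,0,0,0,0,0,3.56,0,0,0,0,3.56,0,0,0,0,3.56,0,0,-1.5,0,0,0,0,-1.2,0,0,0]
}}

```text
clock: 2.75
ee_pos: [0.5947, -0.1223, 0.1172]
tool_rot: [-0.003, -0.049, 0.999, 0.0]
force: [1.5, 0.2, 0.8]
width: 0.0009
gripper_force: 0.0
```

```bash
python3 - <<'E'
from h import *
p=LT.copy();p[2]=.12;to(p,CY)
s=snapshot("side");t=snapshot("top")
a=cv2.resize(s["color"][140:260,330:470],None,fx=4,fy=4,interpolation=cv2.INTER_CUBIC)
cv2.imwrite("pics/c3.png",a)
E
```

```text
turn(tool z) -0.0006
t 2.75 pos [ 0.5947 -0.1223  0.1172] yaw -3.0431 q [-0.05  0.52  0.23  1.75 -0.15  0.89  1.92] F [1.5 0.2 0.8] w 0.0009 0.0
tool shift cm (after turn) [-2.48 -0.23 -0.3 ]
```

View pics/c3.png

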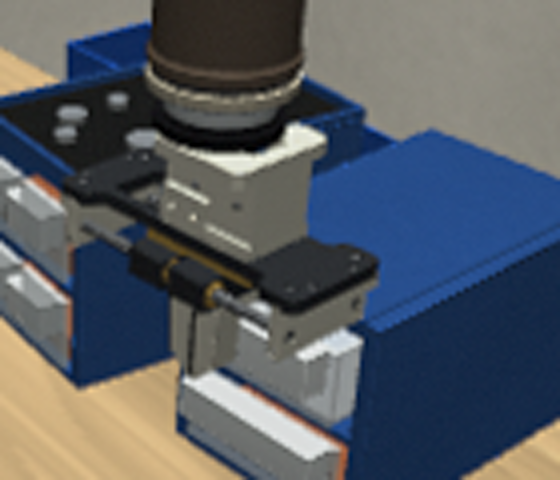

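The picture shows the shut fingers in front of the top lip, about at its centre, with the gripper body clear of the cabinet top. Now I feel forward.

Call:
{"method": "play_rows", "body": {
  "moves": [0,-0.2,0,0,0,0,-0.2,0,0,0,0,-0.2,0,0,0,0,-0.2,0,0,0,0,-0.2,0,0,0]
}}

```text
clock: 3.27
ee_pos: [0.6065, -0.1216, 0.1203]
tool_rot: [0.0, -0.049, 0.999, 0.0]
force: [-0.1, 0.6, 0.4]
width: 0.0006
gripper_force: 0.0
```

Call:
{"method": "play_rows", "body": {
  "moves": [0,-0.2,0,0,0,0,-0.2,0,0,0,0,-0.2,0,0,0]
}}

```text
clock: 3.52
ee_pos: [0.6113, -0.1211, 0.1199]
tool_rot: [-0.001, -0.049, 0.999, 0.0]
force: [-6.4, -0.1, 4.5]
width: 0.0003
gripper_force: 3.3
```

Call:
{"method": "play_rows", "body": {
  "moves": [0,-0.15,0,0,0,0,-0.15,0,0,0,0,-0.15,0,0,0]
}}

```text
clock: 3.77
ee_pos: [0.6154, -0.1207, 0.1199]
tool_rot: [-0.001, -0.049, 0.999, 0.0]
force: [-7.0, -0.1, 5.2]
width: 0.0001
gripper_force: 3.4
```

Call:
{"method": "play_rows", "body": {
  "moves": [0,-0.1,0,0,0,0,-0.1,0,0,0]
}}

```text
clock: 3.93
ee_pos: [0.6174, -0.1206, 0.1199]
tool_rot: [-0.001, -0.049, 0.999, 0.0]
force: [-6.7, -0.7, 5.5]
width: 0.0002
gripper_force: 3.4
```

Call:
{"method": "play_rows", "body": {
  "moves": [0,-0.1,0,0,0,0,-0.1,0,0,0]
}}

```text
clock: 4.1
ee_pos: [0.6194, -0.1204, 0.1199]
tool_rot: [-0.001, -0.049, 0.999, 0.0]
force: [-5.9, -0.8, 5.6]
width: 0.0003
gripper_force: 3.4
```

Call:
{"method": "play_rows", "body": {
  "moves": [0,-0.1,0,0,0,0,-0.1,0,0,0]
}}

```text
clock: 4.27
ee_pos: [0.6213, -0.1202, 0.1199]
tool_rot: [-0.001, -0.049, 0.999, 0.0]
force: [-7.6, -0.6, 6.0]
width: 0.0004
gripper_force: 3.5
```

Call:
{"method": "play_rows", "body": {
  "moves": [0,-0.1,0,0,0,0,-0.1,0,0,0]
}}

```text
clock: 4.43
ee_pos: [0.623, -0.1201, 0.1199]
tool_rot: [-0.002, -0.049, 0.999, 0.0]
force: [-8.3, -0.5, 7.8]
width: 0.0003
gripper_force: 4.4
```

Call:
{"method": "play_rows", "body": {
  "moves": [0,-0.1,0,0,0]
}}

```text
clock: 4.52
ee_pos: [0.6238, -0.12, 0.1199]
tool_rot: [-0.002, -0.049, 0.999, 0.0]
force: [-8.8, -0.4, 7.4]
width: 0.0005
gripper_force: 4.4
```

Call:
{"method": "play_rows", "body": {
  "moves": [0,-0.1,0,0,0]
}}

```text
clock: 4.6
ee_pos: [0.6248, -0.1199, 0.1199]
tool_rot: [-0.002, -0.049, 0.999, 0.0]
force: [-10.1, 0.8, 6.6]
width: 0.0006
gripper_force: 4.5
```

Call:
{"method": "play_rows", "body": {
  "moves": [0,-0.1,0,0,0]
}}

```text
clock: 4.68
ee_pos: [0.6256, -0.1198, 0.1198]
tool_rot: [-0.002, -0.049, 0.999, 0.0]
force: [-12.0, 0.2, 9.9]
width: 0.0007
gripper_force: 6.2
```

Call:
{"method": "play_rows", "body": {
  "moves": [0,-0.1,0,0,0]
}}

```text
clock: 4.77
ee_pos: [0.6258, -0.1198, 0.1199]
tool_rot: [-0.003, -0.049, 0.999, 0.0]
force: [-15.9, 0.4, 12.7]
width: 0.0005
gripper_force: 7.8
```

Call:
{"method": "play_rows", "body": {
  "moves": [0,-0.1,0,0,0]
}}

```text
clock: 4.85
ee_pos: [0.626, -0.1198, 0.1198]
tool_rot: [-0.004, -0.049, 0.999, 0.0]
force: [-19.1, -0.7, 16.3]
width: 0.0004
gripper_force: 9.5
```

That is the firm stop, about 15 mm in at 19 N. Let go and back off.

Call:
{"method": "play_rows", "body": {
  "moves": [0,2,0,0,0,0,3.5,0,0,0,0,3.5,0,0,0,0,0,0,-3,0,0,0,0,-3,0,0,0,0,0,0]
}}

```text
clock: 5.35
ee_pos: [0.5424, -0.129, 0.185]
tool_rot: [0.004, -0.049, 0.999, -0.001]
force: [1.4, -0.3, 1.1]
width: 0.0003
gripper_force: 0.0
```

```bash
python3 - <<'E'
from h import *
to(LT-.045*CX,CY)
t=snapshot("top");hsv=cv2.cvtColor(t["color"],cv2.COLOR_BGR2HSV)
a=cv2.resize(t["color"][130:230,320:430],None,fx=5,fy=5,interpolation=cv2.INTER_CUBIC)
s=snapshot("side")["color"][170:280,330:470]
s=cv2.resize(s,None,fx=500/110,fy=500/110,interpolation=cv2.INTER_CUBIC)[:,:250]
cv2.imwrite("pics/c4.png",np.hstack([a,s]))
for q in(0,.045,.15):print(q,px(t,LT-q*CX))
E
```

```text
turn(tool z) -0.0008
t 5.35 pos [ 0.5424 -0.129   0.185 ] yaw -3.0434 q [-0.05  0.36  0.26  1.82 -0.11  0.97  1.92] F [ 1.4 -0.3  1.1] w 0.0003 0.0
tool shift cm (after turn) [-3.23 -0.08  4.02]
0 [379.62129382 170.49719328]
0.045 [382.86676914 186.39680061]
0.15 [390.69286253 224.73688936]
```

View pics/c4.png

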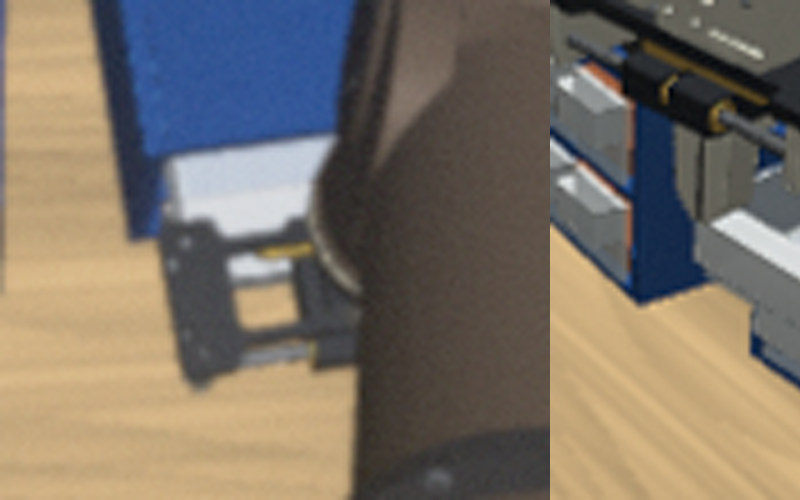

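The drawer has sprung about 45 mm ajar: its lip edge shows near (372,186) in the top view, as predicted. Hook behind the lip with the shut fingers and pull.

Call:
{"method": "play_rows", "body": {
  "moves": [0,-2.58,0,0,0,0,-2.58,0,0,0,0,-2.58,0,0,0,0,0,0,2.1,0,0,0,0,2.1,0,0,0,0,2.1,0,0,0,0,0,0]
}}

```text
clock: 6.03
ee_pos: [0.6144, -0.1196, 0.1116]
tool_rot: [-0.004, -0.05, 0.999, 0.001]
force: [-0.4, -0.4, -0.1]
width: 0.0004
gripper_force: 0.0
```

Call:
{"method": "play_rows", "body": {
  "moves": [0,0.7,0,0,0,0,0.7,0,0,0,0,1.2,0,0,0,0,1.4,0,0,0,0,1.4,0,0,0]
}}

```text
clock: 6.45
ee_pos: [0.5643, -0.1255, 0.1186]
tool_rot: [0.002, -0.05, 0.999, 0.0]
force: [3.7, 1.9, -2.1]
width: 0.0002
gripper_force: 1.8
```

Call:
{"method": "play_rows", "body": {
  "moves": [0,1.4,0,0,0,0,1.4,0,0,0,0,1.2,0,0,0,0,0.8,0,0,0,0,0.5,0,0,0,0,0,0,0,0]
}}

```text
clock: 6.95
ee_pos: [0.5102, -0.1315, 0.1179]
tool_rot: [0.001, -0.049, 0.999, -0.0]
force: [-0.4, 0.5, -0.7]
width: 0.0006
gripper_force: 0.0
```

The drawer is about 0.14 m out. Lift and go to the stem.

Call:
{"method": "play_rows", "body": {
  "moves": [0,-0.3,0,-1,0,0,0,0,-4,0,0,0,0,-4,0,0,0,0,-3,0,50,0.34,4.03,0,0,100,0.34,4.03,0,0,100,0.34,4.03,0,0,100,0.34,4.03,0,0,100,0.34,4.03,0,0,100,0.34,4.03,0,0]
}}

```text
clock: 7.78
ee_pos: [0.4692, 0.1093, 0.2373]
tool_rot: [0.0, -0.049, 0.999, -0.0]
force: [0.9, 0.3, -0.2]
width: 0.0357
gripper_force: 0.0
```

Call:
{"method": "play_rows", "body": {
  "moves": [100,0.34,4.03,0,0,100,0.34,4.03,0,0,100,0.34,4.03,0,0,100,0.34,4.03,0,0,100,0,0,0,-0.105,100,0,0,0,-0.105,100,0,0,0,-0.105,100,0,0,0,-0.105,100,0,0,0,-0.103,100,0,0,0,0]
}}

```text
clock: 8.62
ee_pos: [0.4405, 0.2667, 0.237]
tool_rot: [-0.0, -0.308, 0.951, -0.0]
force: [-0.7, -0.0, -0.2]
width: 0.0914
gripper_force: 0.0
```

```bash
python3 - <<'E'
from h import *
t=snapshot("top");hsv=cv2.cvtColor(t["color"],cv2.COLOR_BGR2HSV)
to([.4224,.3462,.007],.622)
cv2.imwrite("pics/c5.png",cv2.resize(np.vstack([t["color"][140:260,330:420]]),None,fx=4,fy=4,interpolation=cv2.INTER_CUBIC))
for q in(.13,.14,.15):print(q,px(t,LT-q*CX+.055*CYV),px(t,LT-q*CX-.055*CYV))
E
```

```text
turn(tool z) -0.002
t 8.67 pos [0.4404 0.2666 0.237 ] yaw -2.5216 q [-0.6   0.25 -0.06  1.82  0.02  1.07  1.52] F [1.2 0.  0.4] w 0.0918 0.0
tool shift cm (after turn) [-3.18  7.52 22.99]
0.13 [368.50469102 220.56137882] [409.78291707 214.04057512]
0.14 [369.21746432 224.28618109] [410.58531387 217.73996495]
0.15 [369.93342138 228.02762102] [411.39128421 221.45583035]
```

View pics/c5.png

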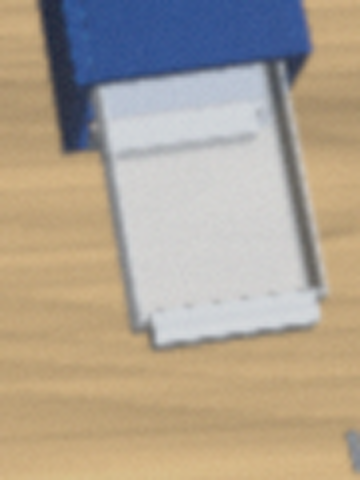

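The top view shows the drawer open about 0.146, with its lip edge from (368,226) to (409,220). Now descend on the stem.

Call:
{"method": "play_rows", "body": {
  "moves": [100,-1.59,3.76,0,0,100,-1.59,3.76,0,0,100,0,0,4,0,100,0,0,4,0,100,0,0,4,0,100,0,0,4,0,100,0,0,3,0,100,0,0,2.2,0,100,0,0,1.4,0,100,0,0,0.4,0]
}}

```text
clock: 9.5
ee_pos: [0.4211, 0.3453, 0.0044]
tool_rot: [-0.002, -0.304, 0.953, -0.001]
force: [-0.2, -0.7, -0.7]
width: 0.0917
gripper_force: 0.0
```

Call:
{"method": "play_rows", "body": {
  "moves": [30,0,0,0,0,30,0,0,0,0,20,0,0,0,0,10,0,0,0,0,10,0,0,0,0,10,0,0,0,0,10,0,0,0,0,10,0,0,0,0],
  "newtons": 35
}}

```text
clock: 10.17
ee_pos: [0.4222, 0.3466, 0.0072]
tool_rot: [0.0, -0.306, 0.952, 0.0]
force: [-0.2, -0.3, -0.7]
width: 0.0435
gripper_force: 0.0
```

Call:
{"method": "play_rows", "body": {
  "moves": [10,0,0,0,0,10,0,0,0,0,10,0,0,0,0,10,0,0,0,0]
}}

```text
clock: 10.5
ee_pos: [0.4222, 0.3465, 0.007]
tool_rot: [-0.0, -0.306, 0.952, -0.0]
force: [-0.2, -0.2, 1.1]
width: 0.03
gripper_force: 34.8
```

Call:
{"method": "play_rows", "body": {
  "moves": [10,0,0,-1,0,10,0,0,-3,0,10,0,0,-4,0,10,0,0,-4,0,10,0,0,-4,0,10,0,0,-4,0,10,0,0,-3,0,10,0,0,0,0]
}}

```text
clock: 11.17
ee_pos: [0.4242, 0.3487, 0.2443]
tool_rot: [0.005, -0.306, 0.952, 0.002]
force: [0.4, 1.0, -2.0]
width: 0.03
gripper_force: 34.8
```

```bash
python3 - <<'E'
from h import *
L=LT-.146*CX+.0035*CYV
p=L+(.022+.080)*CX;print(p);p[2]=.23
to(p,CY)
t=snapshot("side");cv2.imwrite("pics/c6.png",t["color"][60:300,140:460])
E
```

```text
[ 0.57556951 -0.12306603  0.145     ]
turn(tool z) 0.5231
t 11.17 pos [0.4242 0.3487 0.2443] yaw -2.5195 q [-0.71  0.3  -0.09  1.74  0.03  1.1   1.38] F [ 0.4  1.  -2. ] w 0.03 34.8
tool shift cm (after turn) [-10.39 -48.44   1.46]
```

View pics/c6.png

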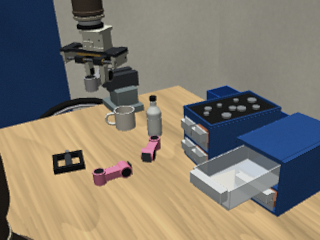

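The stem is held (opening 30 mm) and the table is otherwise undisturbed. Carry it over the drawer.

Call:
{"method": "play_rows", "body": {
  "moves": [10,0,0,0,0.1046,10,0,0,0,0.1046,10,0,0,0,0.1046,10,0,0,0,0.1046,10,0,0,0,0.1046,10,-0.8,-3.73,0,0,10,-0.8,-3.73,0,0,10,-0.8,-3.73,0,0,10,-0.8,-3.73,0,0,10,-0.8,-3.73,0,0]
}}

```text
clock: 12.05
ee_pos: [0.4795, 0.1628, 0.2358]
tool_rot: [-0.001, -0.05, 0.999, -0.0]
force: [-0.1, -0.5, -1.3]
width: 0.0295
gripper_force: 34.8
```

Call:
{"method": "play_rows", "body": {
  "moves": [10,-0.8,-3.73,0,0,10,-0.8,-3.73,0,0,10,-0.8,-3.73,0,0,10,-0.8,-3.73,0,0,10,-0.8,-3.73,0,0,10,-0.8,-3.73,0,0,10,-0.8,-3.73,0,0,10,-0.8,-3.73,0,0,10,0,0,0,0,10,0,0,0,0]
}}

```text
clock: 12.88
ee_pos: [0.5725, -0.1286, 0.2353]
tool_rot: [-0.001, -0.047, 0.999, -0.0]
force: [-0.5, 1.1, -2.8]
width: 0.0298
gripper_force: 34.8
```

```bash
python3 - <<'E'
from h import *
L=LT-.146*CX+.0035*CYV
p=L+(.022+.080)*CX;p[2]=.104
to(p,CY)
a=cv2.resize(snapshot("side")["color"][130:290,310:480],None,fx=3.5,fy=3.5,interpolation=cv2.INTER_CUBIC)
cv2.imwrite("pics/c7.png",a)
E
```

```text
turn(tool z) -0.0049
t 12.88 pos [ 0.5725 -0.1286  0.2353] yaw -3.0475 q [-0.05  0.37  0.25  1.67 -0.1   1.12  1.89] F [-0.5  1.1 -2.8] w 0.0298 34.8
tool shift cm (after turn) [-0.39  0.53 13.13]
```

View pics/c7.png

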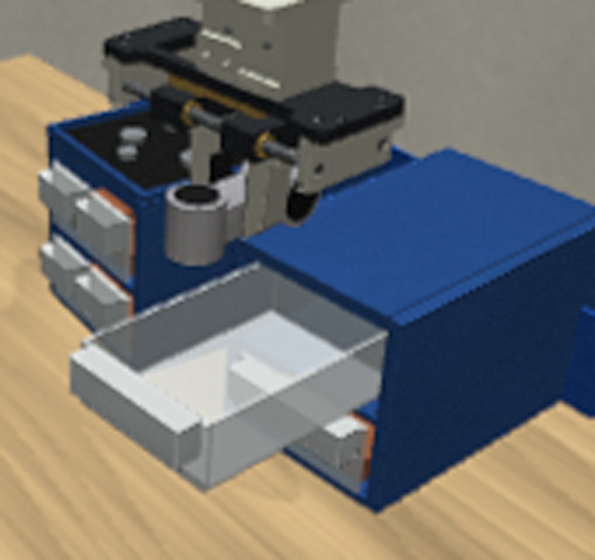

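The stem hangs over the drawer, aligned with it. Shift 5 mm, lower, and feel for the floor.

Call:
{"method": "play_rows", "body": {
  "moves": [10,0,0.5,2,0,10,0,0,2.5,0,10,0,0,2.5,0,10,0,0,2.0,0,10,0,0,1.5,0,10,0,0,1.2,0,10,0,0,0.6,0,10,0,0,0.2,0,10,0,0,0,0]
}}

```text
clock: 13.68
ee_pos: [0.5727, -0.1196, 0.1116]
tool_rot: [-0.0, -0.05, 0.999, 0.0]
force: [0.1, -0.0, -1.5]
width: 0.0297
gripper_force: 34.8
```

Call:
{"method": "play_rows", "body": {
  "moves": [10,0,0,0.15,0,10,0,0,0.15,0,10,0,0,0,0]
}}

```text
clock: 13.93
ee_pos: [0.5734, -0.1206, 0.1093]
tool_rot: [0.0, -0.05, 0.999, -0.0]
force: [0.3, -0.4, -1.7]
width: 0.0298
gripper_force: 34.8
```

Call:
{"method": "play_rows", "body": {
  "moves": [10,0,-0.2,0.2,0,10,0,0,0.15,0,10,0,0,0,0]
}}

```text
clock: 14.18
ee_pos: [0.5731, -0.1229, 0.1052]
tool_rot: [-0.0, -0.049, 0.999, 0.0]
force: [-0.1, 0.0, -1.4]
width: 0.0296
gripper_force: 34.8
```

Call:
{"method": "play_rows", "body": {
  "moves": [10,0,0,0.15,0,10,0,0,0.15,0,10,0,0,0,0]
}}

```text
clock: 14.43
ee_pos: [0.5731, -0.1226, 0.1021]
tool_rot: [-0.0, -0.05, 0.999, 0.0]
force: [0.2, -0.1, -2.3]
width: 0.0298
gripper_force: 34.8
```

Call:
{"method": "play_rows", "body": {
  "moves": [10,0,0,0.1,0,10,0,0,0,0]
}}

```text
clock: 14.6
ee_pos: [0.5738, -0.1226, 0.1019]
tool_rot: [0.001, -0.05, 0.999, 0.0]
force: [-0.7, 0.3, 2.6]
width: 0.0302
gripper_force: 34.8
```

Floor contact. Open part-way and lift out.

Call:
{"method": "play_rows", "body": {
  "moves": [55,0,0,0,0,55,0,0,0,0,55,0,0,0,0,55,0,0,0,0,55,0,0,-1,0,55,0,0,-3,0,55,0,0,-4,0,55,0,0,-3,0,55,0,0,0,0]
}}

```text
clock: 15.35
ee_pos: [0.5766, -0.1237, 0.2188]
tool_rot: [0.005, -0.049, 0.999, -0.001]
force: [1.0, 0.1, -0.0]
width: 0.0505
gripper_force: 0.0
```

```bash
python3 - <<'E'
from h import *
L=LT-.146*CX+.0035*CYV
p=L-.035*CX;p[2]=.12
to(p,CY)
a=cv2.resize(snapshot("side")["color"][130:290,310:480],None,fx=3,fy=3,interpolation=cv2.INTER_CUBIC)
cv2.imwrite("pics/c8.png",a)
E
```

```text
turn(tool z) -0.0004
t 15.35 pos [ 0.5766 -0.1237  0.2188] yaw -3.043 q [-0.05  0.38  0.24  1.7  -0.1   1.07  1.89] F [ 1.   0.1 -0. ] w 0.0505 0.0
tool shift cm (after turn) [13.9   0.09  9.74]
```

View pics/c8.png

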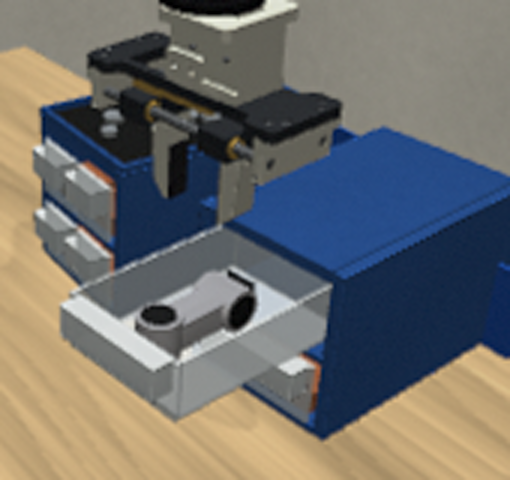

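The stem lies flat in the drawer and the fingers are clear. Go round in front of the lip.

Call:
{"method": "play_rows", "body": {
  "moves": [20,3.5,0,0,0,0,3.5,0,0,0,0,3.5,0,0,0,0,3.5,0,0,0,0,0,0,0,0,0,0,0,3.2,0,0,0,0,3.2,0,0,0,0,2.5,0,0,0,0,0.8,0,0,0,0,0,0]
}}

```text
clock: 16.23
ee_pos: [0.4324, -0.1362, 0.1127]
tool_rot: [-0.002, -0.049, 0.999, 0.0]
force: [0.2, 0.3, 0.8]
width: 0.0007
gripper_force: 0.0
```

Call:
{"method": "play_rows", "body": {
  "moves": [0,-0.6,0,0,0,0,-0.6,0,0,0,0,-0.6,0,0,0,0,-0.6,0,0,0,0,-0.6,0,0,0,0,-0.6,0,0,0]
}}

```text
clock: 16.73
ee_pos: [0.4704, -0.1329, 0.1148]
tool_rot: [0.0, -0.05, 0.999, -0.0]
force: [-2.1, -0.1, 2.4]
width: 0.0004
gripper_force: 1.2
```

Call:
{"method": "play_rows", "body": {
  "moves": [0,-1,0,0,0,0,-1,0,0,0,0,-1,0,0,0,0,-1,0,0,0,0,-1,0,0,0,0,-1,0,0,0,0,-1,0,0,0,0,-1,0,0,0]
}}

```text
clock: 17.4
ee_pos: [0.5502, -0.1251, 0.1142]
tool_rot: [-0.0, -0.049, 0.999, -0.0]
force: [-2.6, -2.6, -0.1]
width: 0.0002
gripper_force: 1.5
```

Call:
{"method": "play_rows", "body": {
  "moves": [0,-0.8,0,0,0,0,-0.8,0,0,0,0,-0.7,0,0,0,0,-0.6,0,0,0,0,-0.4,0,0,0]
}}

```text
clock: 17.82
ee_pos: [0.5823, -0.122, 0.1143]
tool_rot: [-0.001, -0.049, 0.999, -0.0]
force: [-5.8, -2.5, 2.6]
width: 0.0005
gripper_force: 2.9
```

Call:
{"method": "play_rows", "body": {
  "moves": [0,-0.5,0,0,0,0,-0.5,0,0,0,0,-0.5,0,0,0,0,-0.5,0,0,0,0,-0.4,0,0,0,0,-0.3,0,0,0]
}}

```text
clock: 18.32
ee_pos: [0.6086, -0.1197, 0.1143]
tool_rot: [-0.001, -0.049, 0.999, -0.0]
force: [-6.1, -3.6, 2.8]
width: 0.0005
gripper_force: 3.3
```

Call:
{"method": "play_rows", "body": {
  "moves": [0,-0.2,0,0,0,0,-0.2,0,0,0,0,-0.2,0,0,0,0,-0.1,0,0,0]
}}

```text
clock: 18.65
ee_pos: [0.6154, -0.1192, 0.1143]
tool_rot: [-0.001, -0.049, 0.999, -0.0]
force: [-6.5, -3.9, 3.1]
width: 0.0001
gripper_force: 3.3
```

Call:
{"method": "play_rows", "body": {
  "moves": [0,-0.2,0,0,0,0,-0.2,0,0,0,0,-0.2,0,0,0,0,-0.15,0,0,0]
}}

```text
clock: 18.98
ee_pos: [0.6226, -0.1185, 0.1143]
tool_rot: [-0.001, -0.049, 0.999, -0.0]
force: [-8.3, -4.2, 4.1]
width: 0.0005
gripper_force: 4.4
```

Call:
{"method": "play_rows", "body": {
  "moves": [0,-0.1,0,0,0,0,-0.1,0,0,0]
}}

```text
clock: 19.15
ee_pos: [0.6242, -0.1184, 0.1143]
tool_rot: [-0.001, -0.049, 0.999, -0.0]
force: [-8.5, -3.5, 4.7]
width: 0.0005
gripper_force: 4.4
```

Call:
{"method": "play_rows", "body": {
  "moves": [0,-0.1,0,0,0]
}}

```text
clock: 19.23
ee_pos: [0.6251, -0.1183, 0.1143]
tool_rot: [-0.002, -0.049, 0.999, -0.0]
force: [-9.1, -3.5, 4.5]
width: -0.0
gripper_force: 4.5
```

Call:
{"method": "play_rows", "body": {
  "moves": [0,-0.1,0,0,0]
}}

```text
clock: 19.32
ee_pos: [0.6257, -0.1183, 0.1142]
tool_rot: [-0.002, -0.049, 0.999, -0.0]
force: [-13.3, -3.5, 8.5]
width: 0.0002
gripper_force: 6.6
```

Call:
{"method": "play_rows", "body": {
  "moves": [0,-0.1,0,0,0]
}}

```text
clock: 19.4
ee_pos: [0.6259, -0.1182, 0.1142]
tool_rot: [-0.003, -0.049, 0.999, -0.0]
force: [-15.6, -3.2, 11.2]
width: 0.0004
gripper_force: 8.3
```

Call:
{"method": "play_rows", "body": {
  "moves": [0,-0.1,0,0,0]
}}

```text
clock: 19.48
ee_pos: [0.6261, -0.1183, 0.1143]
tool_rot: [-0.003, -0.049, 0.999, 0.0]
force: [-20.1, -3.0, 13.4]
width: 0.0007
gripper_force: 10.1
```

Firm stop again at 20 N. Release and back off well clear.

Call:
{"method": "play_rows", "body": {
  "moves": [0,1,0,0,0,0,3,0,0,0,0,4,0,0,0,0,4,0,0,0,0,4,0,0,0,0,2,0,-3,0,0,0,0,-3,0,0,0,4,0,0,0,0,4,0,0,0,0,4,0,0]
}}

```text
clock: 20.32
ee_pos: [0.4397, -0.0137, 0.1758]
tool_rot: [0.002, -0.049, 0.999, 0.001]
force: [1.3, 1.2, 0.4]
width: 0.0003
gripper_force: 0.0
```

Call:
{"method": "play_rows", "body": {
  "moves": [0,0,4,0,0,0,0,4,0,0,0,0,4,0,0,0,0,0,0,0,0,0,0,0,0,0,0,0,0,0]
}}

```text
clock: 20.82
ee_pos: [0.4271, 0.1043, 0.1747]
tool_rot: [0.0, -0.05, 0.999, 0.0]
force: [-0.2, 0.1, -0.3]
width: 0.0002
gripper_force: 0.0
```

```bash
python3 - <<'E'
from h import *
to(LT)
a=snapshot("top")["color"][40:320,140:500];b=snapshot("side")["color"][120:400,200:600]
cv2.imwrite("pics/c9.png",np.hstack([a,b]))
E
```

```text
t 20.82 pos [0.4271 0.1043 0.1747] yaw -3.0413 q [-0.44  0.19  0.09  2.08 -0.02  0.87  1.34] F [-0.2  0.1 -0.3] w 0.0002 0.0
tool shift cm (after turn) [-16.89 -24.46   2.97]
```

View pics/c9.png

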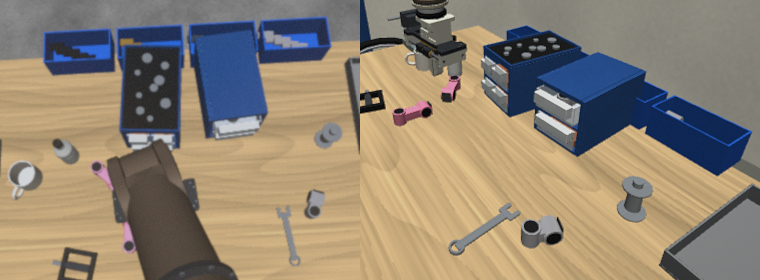

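The drawer is shut, with the top lip flush above the lower one in both views. The other objects look unmoved and the arm is clear.

```bash
python3 -c "
from cell import env
print(env.sign_off())"
```

```text
the job is handed in; nothing more can be done
None
```

The longer stem is lying flat in the top drawer of the blue unit, the drawer is latched shut, and the job is handed in after about 21 s of robot time. The hardest push along the drawer was about 20 N, and nothing else looked moved in the last pictures.

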